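Scrub out a beaker with a bottle brush

ROBOT

A 6-joint arm with a two-finger parallel gripper is mounted at the origin on the work surface. World frame = base frame: x ahead of the robot, y to its left, z up, the work surface at z = 0. Lengths are in m, angles in rad, forces in N, time in s.
With the tool pointing down it reaches from about 0.325 to 0.775 m from the base axis. Payload 5.5 kg.
Tool frame: the origin (TCP) lies on the mounting face of the last link; the fingertips stand 182 mm ahead of it and the grasp point (between the pads) lies 163 mm ahead of it (tcp_to_tips is the distance from the TCP to the fingertips, in m); z points along the fingers, y is the line along which they close (so a half turn about z gives the same grasp; the last joint's range is limited). The gripper opens to 88 mm and grips with 3 to 60 N. Pads are 20 mm wide; open, the fingers measure 115 mm over their backs; the gripper's body (75 mm by 178 mm) begins 61 mm behind the grasp point.
Start: joints at [1.127, 0.091, 1.231, -0, 1.82, -0.057], TCP at [0.226, 0.556, 0.405] pointing down, gripper open.
Joint ranges: [-2.87, 2.87], [-0.86, 2.18], [0.17, 2.46], [-1.51, 4.65], [0.06, 2.69], [-2.65, 2.65]. Speed limits (rad/s): [2.57, 2.57, 3.01, 3.14, 3.14, 3.14].

INTERFACE

Orientations are given as [roll, pitch, yaw] about the fixed x, y, z axes, in that order (R = Rz(yaw) Ry(pitch) Rx(roll)).
In Python, from plant import get_state, snapshot, get_calibration, hand_in, tcp_to_tips gives the robot as it stands.
- The arm moves only by the shell command python3 -m creep 'ROWS'. ROWS is JSON, one flat list of numbers, 5 for each row, row after row: the opening, from -1 (shut) to 1 (fully open), then the shift along the tool's x, y, z in units of 400 mm (1.0 is 400 mm), then the turn about the tool's z in units of 45 degrees (1.0 is 45 degrees). In form: [claw, x, y, z, yaw, claw, x, y, z, yaw, ...]. A call has 1 to 12 rows; each row shifts and turns the commanded pose from where the row before left it, along the tool's axes as they then stand; what a row does not reach is not made up. A row lasts 1/10 s, in which the tool goes at most 50 mm and 8.59 degrees, less where a joint would pass 70% of its speed; a pose out of reach is approached as far as the arm can. A call with a number of a shift or a turn outside -1 to 1 is refused whole. A call with a gripper value outside its range is refused whole. The fingers move at their own pace and stop on an object; the grip force is fixed at half the most. Time passes only in rows, so rows that do not move let the fingers close. It gives the time, the measured TCP pose, the force, the opening and the grip force at its end, in the units of the state.
- get_state(): the state, without advancing time (a new reading comes with each control period).
- snapshot(name): name is "side" or "top" or "wrist"; returns the picture (384x512x3 uint8, red, green, blue); there is no depth.
- get_calibration(name): a dict with "fx", "fy", "cx", "cy" (pixels), "R" (3x3) and "t" (3): a world point X has camera coordinates R X + t; the wrist camera has in their place "mount" (4x4, takes a point from camera to tool coordinates, whose origin is the TCP and whose axes are the flange's). Camera axes: x right, y down, z forward; pixel columns grow to the right and rows downward; lengths in m; the calibration is good to about 2 mm. The wrist camera is an equidistant fisheye: a pixel r from the principal point sees the ray r / f radians off the axis. A picture is of the moment at which its call begins: read the wrist's pose just before it. get_calibration takes no time and is no camera call.
- hand_in(): hands the job in; it is judged then, once.
The state is a dict: "t": time; "q": joint angles; "dq": joint speeds; "joint_torque": joint torques, N m; "position": TCP position; "tool_rot": TCP orientation; "contact_force": force on the tool from outside, world axes, zero at the start; "moment": the same for the moment, N m; "width": finger opening in m; "grasp_force": force on a finger pad.
Only numpy, scipy, OpenCV 4.12 (cv2) and the standard library are available. Lean on these libraries where they do the work, as an engineer would, in place of code of your own. Each camera call takes 0.05 s, during which the arm holds its last target. There are 200 camera calls.

TASK

Take the bottle brush off its forked stand and scrub out the steel beaker on the red mat with three full strokes, each time pushing the brush down to the bottom and drawing it up until the bristles come out at the mouth. Then hang the brush back on the stand by its black collar, upright in the slot, and let go. Keep the beaker standing where it is on the mat and leave everything else alone.

Things in the scene. Friction and masses are not known exactly. Their poses are not given: they have to be found in the camera images.
- brush: Bottle brush, 227 mm long, 0.15 kg, hanging upright; origin at the centre of its lower end, z up to the handle. By height: blue bristle head 0-65 mm (springy, 71 mm across at 18-47 mm, tapering to 47 mm at its lower end; hard core 24 mm across), steel stem 8 mm across to 150 mm, round black collar 150-156 mm, 42 mm across, yellow handle 155-227 mm, 22 mm square, faces along the brush's x and y.
- brush_tip (a point): centre of the brush's lower end (the brush's origin). The bristles are strips on springs that each give up to 8 mm inwards at about 0.12 N/mm
- brush_collar (a point): centre of the underside of the black collar, 150 mm above the lower end
- brush_grip (a point): middle of the yellow handle, 192 mm above the lower end: the place to grip, from above
- stand: White fixed stand with a steel fork; origin on the table under the slot's hanging point. Base 8 mm thick, x -55 to 95, y -55 to 55 mm. Post at x 70 to 86 mm, as high as the prongs. Two level prongs run along its x from the post to x = -37 mm, tops 165 mm up, each 12 mm wide with an 18 mm gap. The slot is open only at the -x end, where the prongs turn up 8 mm (x -31 to -37 mm).
- stand_slot (a point): hanging point: middle of the slot at the height of the prong tops, axes as the stand. The collar's underside rests on the prongs here, stem in the slot; the head does not pass the gap, so the brush goes in and out along x, its collar lifted over the turned-up ends
- beaker: Thick-walled steel beaker, loose, about 0.8 kg, 125 mm tall, outside 78 mm across, bore 66 mm straight, floor 6 mm thick, so the bristles (71 mm) squeeze in and rub all round with a few newtons. Origin at the centre of its underside, z up.
- beaker_floor (a point): centre of the beaker's inner floor, 6 mm above its underside, z up
- beaker_rim (a point): centre of the beaker's mouth, 125 mm above its underside
- mat: Red fixed mat, 160 x 160 x 3 mm, under the beaker. Origin at the centre of its underside.
- cup: Bystander, leave alone: white cup, 85 mm tall, 80 mm across. Origin at the centre of its underside.
- driver_a: Bystander, leave alone: red-handled screwdriver lying down, 170 mm long.
- driver_b: Bystander, leave alone: orange-handled screwdriver lying down, 150 mm long.
- glue: Bystander, leave alone: small blue bottle, 90 mm tall. Origin at the centre of its underside.
- wipes: Bystander, leave alone: yellow wipes tub, 190 mm tall, 100 mm across. Origin at the centre of its underside.
- saline: Bystander, leave alone: white bottle, 170 mm tall. Origin at the centre of its underside.
- gloves: Bystander, leave alone: white glove carton, 110 x 230 x 75 mm. Origin at the centre of its underside.
Mind the look-alikes: they are no part of the job. What is shaped like the beaker but blue is not meant.

How it is judged:
On the way, in this order (a step that is already met when the one before it is completed fails the run):
1. first stroke: brush pushed down inside the beaker until its lower end is within 12 mm of the beaker's floor (horizontal distance between brush_tip and beaker_floor below 0.02 m and z of brush_tip in the frame of beaker_floor between -0.005 and 0.012 m), for 0.05 s.
2. first stroke: brush drawn up inside the beaker until its lower end is more than 50 mm above the floor (bristles show at the mouth) (horizontal distance between brush_tip and beaker_floor below 0.02 m and z of brush_tip in the frame of beaker_floor between 0.05 and 0.14 m), for 0.05 s.
3. second stroke: brush pushed down inside the beaker until its lower end is within 12 mm of the beaker's floor (all of step 1), for 0.05 s.
4. second stroke: brush drawn up inside the beaker until its lower end is more than 50 mm above the floor (bristles show at the mouth) (all of step 2), for 0.05 s.
5. third stroke: brush pushed down inside the beaker until its lower end is within 12 mm of the beaker's floor (all of step 3), for 0.05 s.
6. third stroke: brush drawn up inside the beaker until its lower end is more than 50 mm above the floor (bristles show at the mouth) (all of step 4), for 0.05 s.
At the end, for the whole second after the job is handed in: Brush at rest, upright (0.15 rad), collar on the prongs: underside -4 to +6 mm from their tops, within 12 mm of the slot middle sideways, -16 to +60 mm along stand x. Beaker at rest, upright (0.05 rad), within 30 mm of its start (z of brush_collar in the frame of stand_slot between -0.004 and 0.006 m and y of brush_collar in the frame of stand_slot between -0.012 and 0.012 m and x of brush_collar in the frame of stand_slot between -0.016 and 0.06 m and angle between brush's own z axis and vertical below 0.15 rad and linear speed of brush below 0.03 m/s and angle between beaker's own z axis and vertical below 0.05 rad and distance of beaker from where it was at the start of the episode below 0.03 m and linear speed of beaker below 0.02 m/s); the robot touches nothing.
It fails at once if the beaker is tipped by more than 0.3 rad (angle between beaker's own z axis and vertical above 0.3 rad).
It fails at once if the beaker is lifted or shoved more than 30 mm from its place (distance of beaker from where it was at the start of the episode above 0.03 m).
It fails at once if a bystander is moved by more than 30 mm (distance of any of cup, driver_a, driver_b, glue, wipes, saline, gloves from where it was at the start of the episode above 0.03 m).
It also fails if it takes over 72 s, if anything falls off the work surface, if the arm or the gripper's body presses on something with over 40 N, if the wrist force passes 120 N, or if a joint passes its speed limit or range.

## Working session

There is one attempt and no reset: what is moved stays moved. The work goes in short steps, Python scripts to look and compute and a shell command to move; the robot and the scene stay as the last step left them, time stands still between calls to the robot, and variables do not carry over. Pictures are saved under pics/ and viewed, at most 14 in all, crops included, and the job is handed in when it is done.

```bash
mkdir -p pics && python3 - <<'E'
from plant import *
import cv2,numpy as np
s=get_state();print({k:np.round(v,4).tolist() for k,v in s.items()}, tcp_to_tips)
for n in("side","top"):
    im=snapshot(n);cv2.imwrite(f"pics/{n}0.png",im[:,:,::-1])
    c=get_calibration(n);print(n,{k:np.round(v,4).tolist() for k,v in c.items()})
print(np.round(get_calibration("wrist")["mount"],4),get_calibration("wrist"))
cv2.imwrite("pics/w0.png",snapshot("wrist")[:,:,::-1])
E
```

```text
{'t': 0.0, 'q': [1.1273, 0.0919, 1.2319, -0.0, 1.8198, -0.0567], 'dq': [-0.0009, -0.0001, -0.0009, -0.0004, -0.0002, -0.0008], 'joint_torque': [0.0014, -44.6441, -40.6459, 0.07, 0.0288, -0.0001], 'position': [0.2264, 0.5557, 0.4035], 'tool_rot': [-3.1397, -0.0001, 2.7548], 'contact_force': [-0.8707, 0.5016, -0.8147], 'moment': [-0.0363, -0.0095, 0.0423], 'grasp_force': 0.0, 'width': 0.0881} 0.182
side {'fx': 430.791, 'fy': 430.791, 'cx': 254.9144, 'cy': 187.086, 'R': [[-0.9996, -0.0281, 0.0044], [-0.0234, 0.7224, -0.6911], [0.0163, -0.691, -0.7227]], 't': [0.5524, 0.1042, 1.211]}
top {'fx': 438.2756, 'fy': 438.2756, 'cx': 253.7226, 'cy': 191.0369, 'R': [[0.0057, -0.9999, 0.0155], [-0.9979, -0.0067, -0.0646], [0.0647, -0.0151, -0.9978]], 't': [-0.0201, 0.5532, 1.4197]}
[[-3.000e-04 -9.520e-01 -3.062e-01  8.390e-02]
 [ 1.000e+00 -2.000e-04 -4.000e-04 -2.000e-04]
 [ 3.000e-04 -3.062e-01  9.520e-01  1.930e-02]
 [ 0.000e+00  0.000e+00  0.000e+00  1.000e+00]] {'fx': 297.3186396354542, 'fy': 297.3186396354542, 'cx': 255.5946477364174, 'cy': 190.81933739471555, 'mount': array([[-3.06618534e-04, -9.51973017e-01, -3.06181779e-01,
         8.39418832e-02],
       [ 9.99999892e-01, -1.84805564e-04, -4.26833338e-04,
        -2.13156075e-04],
       [ 3.49749724e-04, -3.06181877e-01,  9.51972970e-01,
         1.93083918e-02],
       [ 0.00000000e+00,  0.00000000e+00,  0.00000000e+00,
         1.00000000e+00]])}
```

View pics/side0.png

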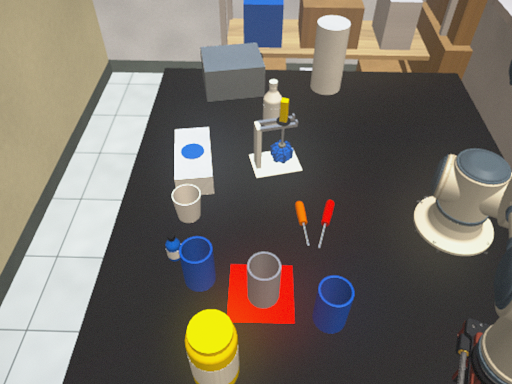

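View pics/top0.png

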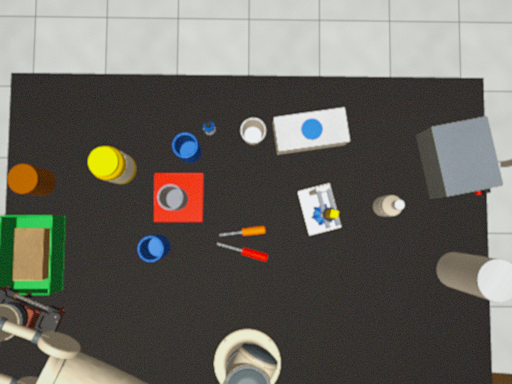

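Side view: the brush hangs on the fork (handle about (285,108), collar (284,121), post at (258,145)), and the slot opens toward image right, which is world −x. The steel beaker's mouth is at about (264,265). In the top view the stand is at (320,208), the handle at (333,213) and the beaker at (172,197). Next I'll take coarse measurements.

```bash
cat > h.py <<'E'
import numpy as np,cv2
from plant import *
from scipy.spatial.transform import Rotation as Ro
def ray(name,uv,st=None):
    c=get_calibration(name);u,v=uv
    if name=="wrist":
        d=np.array([u-c["cx"],v-c["cy"]]);r=np.hypot(*d);th=r/c["fx"]
        k=np.r_[d/max(r,1e-9)*np.sin(th),np.cos(th)]
        T=np.eye(4);T[:3,:3]=Ro.from_euler("xyz",st["tool_rot"]).as_matrix();T[:3,3]=st["position"]
        T=T@np.array(c["mount"]);return T[:3,3],T[:3,:3]@k
    R=np.array(c["R"]);t=np.array(c["t"])
    k=np.array([(u-c["cx"])/c["fx"],(v-c["cy"])/c["fy"],1]);k/=np.linalg.norm(k)
    return -R.T@t,R.T@k
def plane(r,z): return r[0]+r[1]*(z-r[0][2])/r[1][2]
def tri(*rs):
    A=sum(np.eye(3)-np.outer(d,d) for o,d in rs);b=sum((np.eye(3)-np.outer(d,d))@o for o,d in rs)
    X=np.linalg.solve(A,b);return X,[round(1e3*np.linalg.norm(np.cross(X-o,d)),1) for o,d in rs]
def blob(im,lo,hi,roi=None):
    m=cv2.inRange(cv2.cvtColor(im,cv2.COLOR_RGB2HSV),lo,hi)
    if roi: k=np.zeros_like(m);x0,y0,x1,y1=roi;k[y0:y1,x0:x1]=255;m&=k
    cs=cv2.findContours(m,cv2.RETR_EXTERNAL,cv2.CHAIN_APPROX_NONE)[0]
    return m,max(cs,key=cv2.contourArea)
E
python3 - <<'E'
from h import *
S=cv2.imread("pics/side0.png")[:,:,::-1];T=cv2.imread("pics/top0.png")[:,:,::-1]
P={}
for n,im,roi in(("side",S,(265,85,300,130)),("top",T,(315,195,350,225))):
    m,c=blob(im,(20,120,80),(35,255,255),roi);M=cv2.moments(c);P[n]=(M["m10"]/M["m00"],M["m01"]/M["m00"])
    print(n,"handle",P[n],cv2.boundingRect(c),cv2.minAreaRect(c))
print(tri(ray("side",P["side"]),ray("top",P["top"])))
for n,im,roi in(("side",S,(225,260,300,330)),("top",T,(145,165,210,230))):
    m,c=blob(im,(0,150,80),(5,255,255),roi);q=cv2.minAreaRect(c);print(n,"mat",np.round(plane(ray(n,q[0]),.003),4),q, [np.round(plane(ray(n,p),.003),3)[:2].tolist() for p in cv2.boxPoints(q)])
a=cv2.resize(S[75:195,220:330],None,fx=3.6,fy=3.6,interpolation=3);b=cv2.resize(T[165:245,285:355],None,fx=5,fy=5,interpolation=3)
c=cv2.resize(T[165:230,145:210],None,fx=5,fy=5,interpolation=3)[:, :];d=cv2.resize(S[235:335,220:300],None,fx=2.5,fy=2.5)
o=np.zeros((600,800,3),np.uint8)
def put(i,x,y):
    h,w=i.shape[:2];h=min(h,600-y);w=min(w,800-x);o[y:y+h,x:x+w]=i[:h,:w]
put(a,0,0);put(b,400,0);put(d,0,435);put(c,420,400)
put(cv2.resize(c,None,fx=.6,fy=.6),420,400)
cv2.imwrite("pics/m1.png",o[:,:,::-1])
E
```

```text
side handle (283.97678737233053, 109.60352831940575) (279, 97, 11, 26) ((283.92352294921875, 109.49410247802734), (8.666704177856445, 25.079757690429688), 4.39870548248291)
top handle (332.18104906937396, 213.5499153976311) (325, 209, 15, 10) ((332.0, 213.5), (9.0, 14.0), 90.0)
(array([ 0.47767961, -0.23738034,  0.20747159]), [np.float64(0.7), np.float64(0.7)])
side mat [0.5311 0.2363 0.003 ] ((261.0, 293.5), (59.0, 66.0), 90.0) [[0.618, 0.154], [0.447, 0.148], [0.453, 0.311], [0.606, 0.315]]
top mat [0.5329 0.2332 0.003 ] ((177.99998474121094, 196.99998474121094), (49.99999237060547, 49.99999237060547), -0.0) [[0.45, 0.314], [0.615, 0.317], [0.616, 0.152], [0.451, 0.15]]
```

View pics/m1.png

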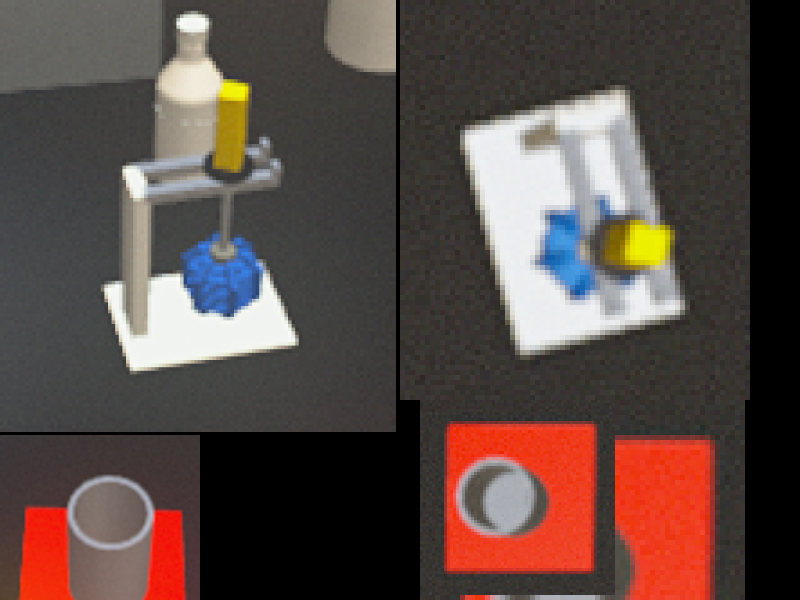

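The crop shows the stand turned about 15° from world x, with the post on the far side and the slot opening toward the robot. The beaker rim is at side (264,266) and top (171,197). Next I'll measure the stand's yaw and the beaker.

```bash
python3 - <<'E'
from h import *
S=cv2.imread("pics/side0.png")[:,:,::-1];T=cv2.imread("pics/top0.png")[:,:,::-1]
for n,im,roi in(("side",S,(240,140,310,185)),("top",T,(290,175,350,240))):
    m,c=blob(im,(0,0,200),(179,40,255),roi);h=cv2.convexHull(c);q=cv2.approxPolyN(h,4) if hasattr(cv2,"approxPolyN") else None
    q=q.reshape(-1,2);w=np.array([plane(ray(n,p),.008)[:2] for p in q]);print(n,"base",q.tolist(),w.round(3).tolist())
    i=np.roll(w,-1,0)-w;print(np.linalg.norm(i,axis=1).round(3),np.degrees(np.arctan2(i[:,1],i[:,0])).round(1),w.mean(0).round(4))
print("rim",tri(ray("side",(264,266.2)),ray("top",(170.7,197.3))))
# rim by bright ring, refine
for n,im,roi in(("side",S,(240,245,290,290)),("top",T,(150,175,195,220))):
    m,c=blob(im,(0,0,90),(179,60,255),roi);print(n,cv2.boundingRect(c),cv2.fitEllipse(cv2.convexHull(c)))
E
```

```text
side base [[294, 151], [302, 170], [256, 178], [247, 151]] [[0.433, -0.286], [0.411, -0.197], [0.554, -0.157], [0.586, -0.281]]
[0.091 0.148 0.128 0.154] [ 103.9   15.6  -75.2 -178.1] [ 0.4959 -0.2305]
top base [[341, 227], [309, 235], [297, 191], [313, 187]] [[0.437, -0.305], [0.41, -0.199], [0.555, -0.16], [0.569, -0.213]]
[0.109 0.15  0.055 0.161] [ 104.2   15.2  -75.6 -145. ] [ 0.4928 -0.2194]
rim (array([0.52597458, 0.23633315, 0.12295953]), [np.float64(0.1), np.float64(0.1)])
side (247, 251, 35, 39) ((263.2212219238281, 273.4822692871094), (37.54998779296875, 47.64067077636719), 3.904918909072876)
top (157, 185, 28, 25) ((170.709228515625, 197.05624389648438), (24.93295669555664, 26.994220733642578), 99.1161117553711)
```

The stand is at (0.477, −0.238) with yaw 15°, which agrees with the triangulated handle. The beaker is at (0.526, 0.236). I'll move above the brush with tool yaw 105°.

```bash
python3 -m creep '[1,0,0,-0.025,0.168,1,0,0,-0.025,0.168,1,0,0,-0.025,0.168,1,0,0,-0.025,0.168,1,0,0,-0.025,0.168,1,0,0,-0.025,0.168,1,0,0,-0.025,0.165]' && python3 -m creep '[1,-0.104,0.005,0,0,1,-0.104,0.005,0,0,1,-0.104,0.005,0,0,1,-0.104,0.005,0,0,1,-0.104,0.005,0,0,1,-0.104,0.005,0,0,1,-0.104,0.005,0,0,1,-0.104,0.005,0,0,1,-0.104,0.005,0,0,1,-0.104,0.005,0,0]' && python3 -m creep '[1,-0.104,0.004,0,0,1,-0.104,0.004,0,0,1,-0.104,0.004,0,0,1,-0.104,0.004,0,0,1,-0.104,0.004,0,0,1,-0.104,0.004,0,0,1,-0.104,0.004,0,0,1,-0.104,0.004,0,0,1,-0.104,0.004,0,0,1,-0.1,0.004,0,0,1,0,0,0,0,1,0,0,0,0]'
python3 - <<'E'
from h import *
s=get_state();print(s["t"],s["position"],s["tool_rot"],s["q"])
im=snapshot("wrist");cv2.imwrite("pics/w1.png",im[:,:,::-1]);np.save("w1.npy",np.r_[s["position"],s["tool_rot"]])
E
```

```text
t: 0.85
position: [0.2264, 0.5557, 0.4746]
tool_rot: [-3.141, 0.001, 1.828]
contact_force: [0.4, 1.0, -1.1]
width: 0.0877
grasp_force: 0.0
t: 1.85
position: [0.3537, 0.1575, 0.4745]
tool_rot: [3.141, -0.0, 1.834]
contact_force: [1.1, 0.6, 0.3]
width: 0.0879
grasp_force: 0.0
t: 3.05
position: [0.4769, -0.2375, 0.4736]
tool_rot: [-3.14, -0.002, 1.832]
contact_force: [0.0, 0.5, -0.1]
width: 0.088
grasp_force: 0.0
3.05 [ 0.47692272 -0.23750066  0.47363179] [-3.14018071e+00 -1.81835449e-03  1.83214868e+00] [-5.25982645e-01 -6.33918864e-02  1.26364108e+00  3.03824747e-04
  1.94362816e+00 -7.87225932e-01]
```

View pics/w1.png

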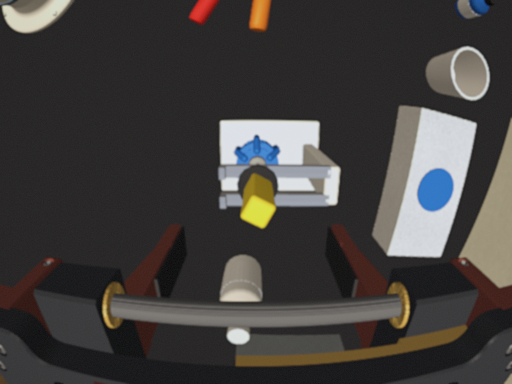

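The wrist view shows the handle's bright top face at about (259,212), clearly twisted relative to the fork. The prongs run level at rows 171 and 201, so the tool is aligned with the stand. I'll measure the handle's top corners and the prongs.

```bash
python3 - <<'E'
from h import *
im=cv2.imread("pics/w1.png")[:,:,::-1];v=np.load("w1.npy");st=dict(position=v[:3],tool_rot=v[3:])
hsv=cv2.cvtColor(im,cv2.COLOR_RGB2HSV);print(hsv[212,258],hsv[188,258],hsv[190,268])
for vt in (195,):
    m,c=blob(im,(20,120,vt),(35,255,255),(225,170,300,240));q=cv2.approxPolyN(cv2.convexHull(c),4).reshape(-1,2)
    for z in(.236,.242):
        w=np.array([plane(ray("wrist",p,st),z)[:2] for p in q]);i=np.roll(w,-1,0)-w
        print(z,q.tolist(),np.linalg.norm(i,axis=1).round(4),np.degrees(np.arctan2(i[:,1],i[:,0])).round(1),w.mean(0).round(4))
    M=cv2.moments(c);cw=(M["m10"]/M["m00"],M["m01"]/M["m00"]);print("cent",cw,plane(ray("wrist",cw,st),.242).round(4))
# top-face from side/top views by brightness
P=[]
for n,roi in(("side",(265,85,300,130)),("top",(315,195,350,225))):
    I=cv2.imread(f"pics/{n}0.png")[:,:,::-1];hv=cv2.cvtColor(I,cv2.COLOR_RGB2HSV)[:,:,2]
    m,c=blob(I,(20,120,185),(35,255,255),roi);M=cv2.moments(c);p=(M["m10"]/max(M["m00"],1),M["m01"]/max(M["m00"],1));P.append(ray(n,p));print(n,p,cv2.contourArea(c),cv2.boundingRect(c))
print("side+top",tri(*P));print("all",tri(*P,ray("wrist",cw,st)))
# prongs: grey levels along a column left of brush, at x=235 and 300
for x in(232,296):
    print(x,[(y,int(im[y,x].mean())) for y in range(160,212,2)])
E
```

```text
[ 31 175 225] [ 24 203 132] [ 24 207 128]
0.236 [[276, 206], [263, 228], [240, 216], [252, 194]] [0.0215 0.0212 0.0208 0.0213] [-102.9  165.2   77.4  -12.9] [ 0.4793 -0.2397]
0.242 [[276, 206], [263, 228], [240, 216], [252, 194]] [0.0209 0.0206 0.0202 0.0207] [-102.9  165.2   77.4  -12.9] [ 0.4787 -0.2374]
cent (257.56108843537413, 211.27238095238096) [ 0.4786 -0.2375  0.242 ]
side (284.57232704402514, 100.05660377358491) 26.5 (281, 97, 8, 6)
top (333.9519230769231, 213.43589743589743) 52.0 (330, 209, 9, 9)
side+top (array([ 0.47768429, -0.23573682,  0.24123488]), [np.float64(0.5), np.float64(0.5)])
all (array([ 0.4779788 , -0.23659929,  0.2410873 ]), [np.float64(0.9), np.float64(0.8), np.float64(1.3)])
232 [(160, 226), (162, 223), (164, 159), (166, 143), (168, 162), (170, 162), (172, 162), (174, 163), (176, 170), (178, 214), (180, 225), (182, 224), (184, 224), (186, 224), (188, 224), (190, 170), (192, 80), (194, 129), (196, 161), (198, 162), (200, 162), (202, 164), (204, 159), (206, 89), (208, 39), (210, 39)]
296 [(160, 225), (162, 225), (164, 179), (166, 136), (168, 162), (170, 162), (172, 160), (174, 165), (176, 167), (178, 209), (180, 225), (182, 224), (184, 225), (186, 224), (188, 224), (190, 177), (192, 79), (194, 121), (196, 161), (198, 162), (200, 162), (202, 164), (204, 162), (206, 102), (208, 38), (210, 43)]
```

```bash
python3 -m creep '[1,0,0,0,0.158,1,0,0,0,0.158,1,0,0,0,0.158,1,0,0,0,0.158,1,0.002,0.003,0,0,1,0,0,0.043,0,1,0,0,0.043,0,1,0,0,0.043,0,1,0,0,0.043,0,1,0,0,0.043,0,1,0,0,0.043,0,1,0,0,0,0]'
python3 - <<'E'
from h import *
im=cv2.imread("pics/w1.png");v=np.load("w1.npy");st=dict(position=v[:3],tool_rot=v[3:])
R=np.array([[.966,.259],[-.259,.966]])
for x in(232,296):
  for y in(165,178,193,206): print(x,y,(1e3*R@(plane(ray("wrist",(x,y),st),.165)[:2]-[.4775,-.2375])).round(1))
s=get_state();print(s["position"],s["tool_rot"],s["contact_force"])
im=snapshot("wrist");cv2.imwrite("pics/w2.png",im[:,:,::-1])
E
```

```text
t: 4.3
position: [0.4779, -0.2352, 0.369]
tool_rot: [-3.138, -0.001, 1.341]
contact_force: [0.3, 0.1, -0.4]
width: 0.088
grasp_force: 0.0
232 165 [-23.9  19. ]
232 178 [-24.2   5.5]
232 193 [-24.6 -10.4]
232 206 [-24.9 -24.7]
296 165 [40.2 19.1]
296 178 [40.7  5.6]
296 193 [ 41.3 -10.5]
296 206 [ 41.9 -24.8]
[ 0.47787721 -0.23524733  0.36903181] [-3.13777697e+00 -1.33224909e-03  1.34142934e+00] [ 0.30765306  0.08788324 -0.36498965]
```

View pics/w2.png

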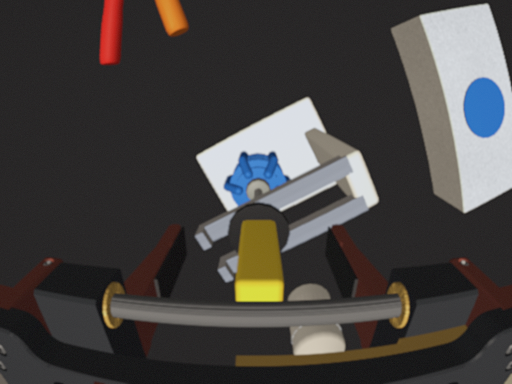

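The handle is centred and square between the fingers, directly over the fork. I'll grip it and lift 25 mm.

```bash
python3 -m creep '[-1,0,0,0,0,-1,0,0,0,0,-1,0,0,0,0,-1,0,0,0,0,-1,0,0,0,0,-1,0,0,0,0,-1,0,0,0,0,-1,0,0,0,0]' && python3 - <<'E'
from h import *
s=get_state();print(s["position"],s["tool_rot"],s["contact_force"],s["width"],s["grasp_force"])
E
python3 -m creep '[-1,0,0,-0.021,0,-1,0,0,-0.021,0,-1,0,0,-0.021,0,-1,0,0,0,0]'
```

```text
t: 5.15
position: [0.4781, -0.2364, 0.3714]
tool_rot: [-3.141, -0.0, 1.337]
contact_force: [0.6, -0.3, 0.3]
width: 0.0273
grasp_force: 0.0
[ 0.47812631 -0.23639059  0.37137368] [-3.14144208e+00 -3.34068216e-05  1.33714801e+00] [ 0.56600666 -0.2732303   0.31519757] 0.02732995476481942 0.0
t: 5.55
position: [0.4782, -0.2364, 0.3988]
tool_rot: [3.139, 0.001, 1.337]
contact_force: [0.1, 0.5, -1.7]
width: 0.0217
grasp_force: 30.0
```

```bash
python3 - <<'E'
from h import *
im=snapshot("side");cv2.imwrite("pics/s2.png",im[:,:,::-1])
def z(I,roi):
    m,c=blob(I,(100,120,40),(125,255,255),roi);M=cv2.moments(c);p=(M["m10"]/M["m00"],M["m01"]/M["m00"])
    o,d=ray("side",p);k=(-.2365-o[1])/d[1];return p,(o+k*d).round(4),cv2.boundingRect(c),M["m00"]
print(z(cv2.imread("pics/side0.png")[:,:,::-1],(260,125,310,175)));print(z(im,(255,115,310,175)))
a=np.hstack([cv2.resize(im[60:190,210:340],None,fx=4,fy=4,interpolation=3)]);cv2.imwrite("pics/s2c.png",a[:,:,::-1])
E
```

```text
((281.140625, 151.83275462962962), array([ 0.4774, -0.2365,  0.0471]), (270, 140, 23, 23), 288.0)
((281.4720394736842, 145.91392543859646), array([ 0.4775, -0.2365,  0.0715]), (271, 133, 23, 24), 304.0)
```

View pics/s2c.png

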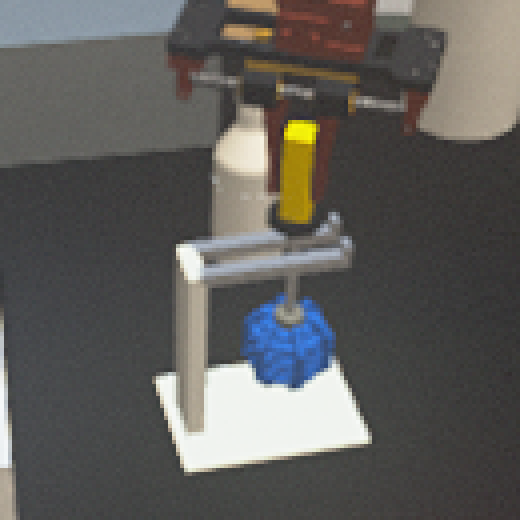

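The brush hangs straight in the gripper, lifted about 24.5 mm with the collar clear of the turned-up ends, so the tip is about 0.359 below the TCP. Now I'll slide it out along stand −x and raise it.

```bash
python3 -m creep '[-1,-0.0236,-0.0441,0,0,-1,-0.0236,-0.0441,0,0,-1,-0.0236,-0.0441,0,0,-1,-0.0236,-0.0441,0,0,-1,-0.0236,-0.0441,0,0,-1,-0.0236,-0.0441,0,0,-1,0,0,0,0]' && python3 -m creep '[-1,0,0,-0.05,0,-1,0,0,-0.05,0,-1,0,0,-0.05,0,-1,0,0,-0.05,0,-1,0,0,-0.05,0,-1,0,0,-0.05,0,-1,0,0,0,0]'
```

```text
t: 6.3
position: [0.3607, -0.2674, 0.3967]
tool_rot: [-3.142, 0.001, 1.335]
contact_force: [0.0, 0.0, -2.0]
width: 0.0218
grasp_force: 30.0
t: 7.0
position: [0.3624, -0.2666, 0.5192]
tool_rot: [3.137, 0.002, 1.338]
contact_force: [0.9, 0.3, -1.6]
width: 0.0221
grasp_force: 30.0
```

```bash
python3 -m creep '[-1,0.1,0.008,0,0,-1,0.1,0.008,0,0,-1,0.1,0.008,0,0,-1,0.1,0.008,0,0,-1,0.1,0.008,0,0,-1,0.1,0.008,0,0,-1,0.1,0.008,0,0,-1,0.1,0.008,0,0,-1,0.1,0.008,0,0,-1,0.1,0.008,0,0,-1,0.1,0.008,0,0]' && python3 -m creep '[-1,0.1,0.008,0,0,-1,0.06,0.008,0,0,-1,0.04,0.003,0,0,-1,0.017,0,0,0,-1,0,0,0,0,-1,0,0,0,0,-1,0,0,0,0]'
python3 - <<'E'
from h import *
s=get_state();print(s["position"],s["tool_rot"])
for n in("side","top","wrist"): cv2.imwrite(f"pics/b_{n}.png",snapshot(n)[:,:,::-1])
S=cv2.imread("pics/b_side.png");T=cv2.imread("pics/b_top.png");W=cv2.imread("pics/b_wrist.png")
o=np.zeros((600,800,3),np.uint8)
o[:600,:400]=cv2.resize(S[160:340,205:325],(400,600),interpolation=3)
o[:300,400:]=cv2.resize(T[150:240,120:240],(400,300),interpolation=3)
o[300:,400:]=cv2.resize(W,(400,300))
cv2.imwrite("pics/b.png",o)
E
```

```text
t: 8.1
position: [0.4987, 0.1552, 0.515]
tool_rot: [-3.14, 0.001, 1.338]
contact_force: [0.9, -0.8, -2.1]
width: 0.0218
grasp_force: 30.0
t: 8.8
position: [0.5255, 0.2345, 0.5172]
tool_rot: [3.141, -0.0, 1.336]
contact_force: [0.4, 0.0, -1.3]
width: 0.0218
grasp_force: 30.0
[0.52545374 0.23452871 0.51721291] [ 3.14075384e+00 -3.28822020e-04  1.33572078e+00]
```

View pics/b.png

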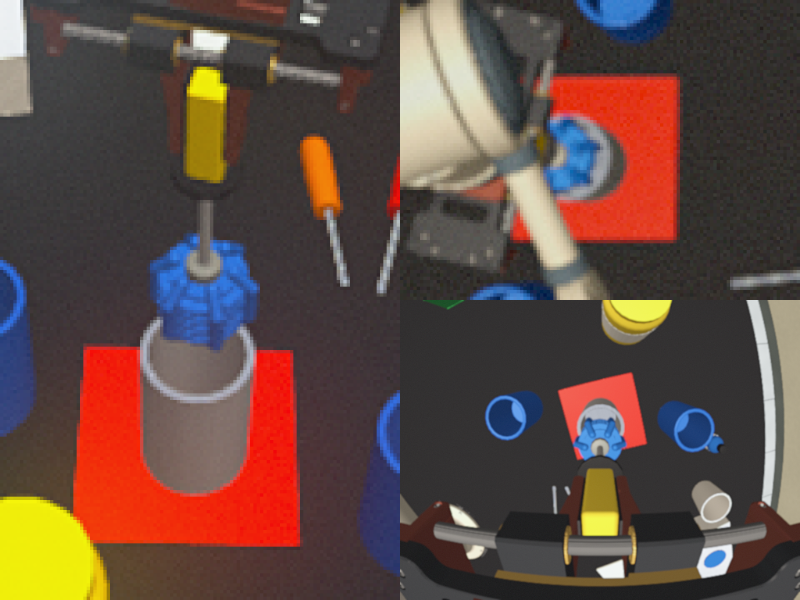

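The brush sits over the steel beaker: in the side view the hub is at (266,239.5) native and the rim centre near (264,266). I'll quantify the offset from the side and wrist views.

```bash
python3 - <<'E'
from h import *
S=cv2.imread("pics/b_side.png")[:,:,::-1];W=cv2.imread("pics/b_wrist.png")[:,:,::-1]
s=get_state();st=s
def aty(r,y): return r[0]+r[1]*(y-r[0][1])/r[1][1]
m,c=blob(S,(100,120,40),(125,255,255),(245,225,290,270));x,y,w,h=cv2.boundingRect(c);print("head",x,y,w,h)
print("head x-mid",aty(ray("side",(x+(w-1)/2,y+h/2)),.2345).round(4))
print("hub side",aty(ray("side",(266.2,239.5)),.2345).round(4))
# stem columns: bright grey between collar and hub
for yy in(222,228,234):
    r=S[yy,255:280].astype(int);print(yy,r.mean(1).astype(int).tolist())
# beaker rim in side: use left/right extents at z .128
print("rim L/R",[plane(ray("side",(u,266.2)),.128).round(4).tolist() for u in(246.5,281.5)])
# wrist: mat corners, rim via white-grey ring, hub
hw=cv2.cvtColor(W,cv2.COLOR_RGB2HSV)
m,c=blob(W,(100,120,40),(125,255,255),(215,130,300,215));print("wrist head",cv2.boundingRect(c),cv2.minEnclosingCircle(c))
cv2.imwrite("pics/b_w2.png",cv2.resize(W[80:240,180:330],None,fx=3.7,fy=3.7,interpolation=3)[:,:,::-1])
E
```

```text
head 250 230 33 35
head x-mid [0.5232 0.2345 0.1918]
hub side [0.5235 0.2345 0.22  ]
222 [57, 50, 56, 56, 53, 56, 53, 56, 53, 69, 88, 101, 108, 87, 57, 54, 53, 54, 56, 52, 55, 56, 58, 55, 55]
228 [56, 58, 56, 57, 56, 56, 56, 54, 54, 67, 89, 103, 114, 83, 54, 55, 56, 55, 60, 55, 57, 53, 60, 51, 57]
234 [60, 91, 107, 130, 129, 128, 118, 101, 100, 98, 94, 105, 110, 131, 132, 111, 113, 136, 126, 101, 99, 104, 97, 70, 57]
rim L/R [[0.5652, 0.2408, 0.128], [0.4871, 0.2384, 0.128]]
wrist head (221, 151, 68, 55) ((254.42001342773438, 181.14112854003906), 33.929786682128906)
```

View pics/b_w2.png

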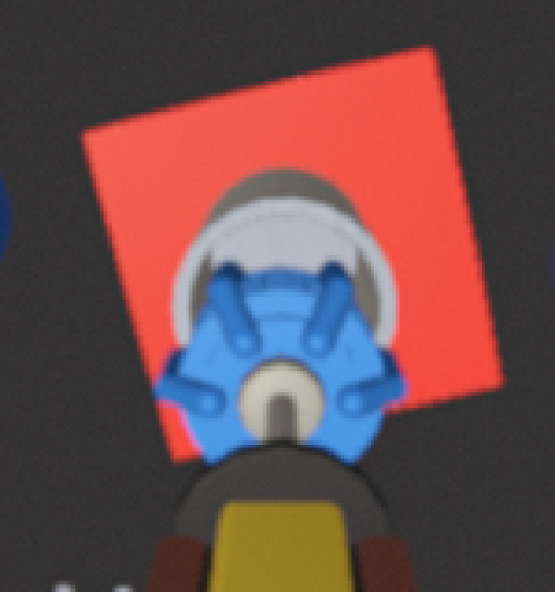

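```bash
python3 - <<'E'
from h import *
st=get_state();y=st["tool_rot"][2];X=np.array([np.cos(y),np.sin(y)]);Y=np.array([np.sin(y),-np.cos(y)])
f=lambda a,b:(180+(a+.5)/3.7-.5,80+(b+.5)/3.7-.5)
for z in(.126,.128):
    p=plane(ray("wrist",f(284,196),st),z)[:2];L=plane(ray("wrist",f(172,310),st),z)[:2];R=plane(ray("wrist",f(397,310),st),z)[:2]
    print(z,"far pt",p.round(4),"centre",(p-.039*X).round(4),"LR mid",((L+R)/2).round(4),"width",np.linalg.norm(L-R).round(4))
for z in(.219,.223): print("hub",plane(ray("wrist",f(281,400),st),z).round(4))
C=np.array([.526,.236]);print("tool frame TCP->beaker",((C-st["position"][:2])@X).round(4),((C-st["position"][:2])@Y).round(4))
E
```

```text
0.126 far pt [0.537  0.2745] centre [0.5279 0.2366] LR mid [0.528 0.236] width 0.0781
0.128 far pt [0.537  0.2747] centre [0.528  0.2368] LR mid [0.5281 0.2364] width 0.0777
hub [0.5258 0.2325 0.219 ]
hub [0.5261 0.2337 0.223 ]
tool frame TCP->beaker 0.0013 0.0002
```

```bash
python3 -m creep '[-1,0.007,0.0035,0,0,-1,0,0,0.03,0,-1,0,0,0.03,0,-1,0,0,0.03,0,-1,0,0,0.03,0,-1,0,0,0.03,0,-1,0,0,0.03,0,-1,0,0,0,0]' && python3 -m creep '[-1,0,0,0.025,0,-1,0,0,0.025,0,-1,0,0,0.025,0,-1,0,0,0.025,0,-1,0,0,0.025,0,-1,0,0,0.025,0,-1,0,0,0,0]'
```

```text
t: 9.75
position: [0.5278, 0.2381, 0.4419]
tool_rot: [-3.139, 0.002, 1.337]
contact_force: [0.5, 0.3, -3.9]
width: 0.0217
grasp_force: 30.0
t: 10.45
position: [0.5276, 0.238, 0.3821]
tool_rot: [-3.139, 0.002, 1.337]
contact_force: [0.8, 1.6, -3.6]
width: 0.0223
grasp_force: 30.0
```

```bash
python3 -m creep '[-1,0,0,0.011,0,-1,0,0,0.011,0,-1,0,0,0,0,-1,0,0,0,0]'; python3 -m creep '[-1,0,0,0.006,0,-1,0,0,0,0,-1,0,0,0,0]'
python3 - <<'E'
from h import *
s=get_state();print(s["position"],s["contact_force"])
S=snapshot("side");cv2.imwrite("pics/d.png",S[:,:,::-1])
cv2.imwrite("pics/dc.png",cv2.resize(S[160:340,205:325],(400,600),interpolation=3)[:,:,::-1])
E
```

```text
t: 10.85
position: [0.5277, 0.238, 0.3754]
tool_rot: [-3.141, 0.0, 1.337]
contact_force: [0.8, 1.2, -2.9]
width: 0.0221
grasp_force: 30.0
t: 11.15
position: [0.5277, 0.238, 0.3735]
tool_rot: [3.141, -0.0, 1.337]
contact_force: [-0.3, 1.1, -0.7]
width: 0.0218
grasp_force: 30.0
[0.52770213 0.23801073 0.37349113] [-0.31512378  1.0722638  -0.73288502]
```

View pics/dc.png

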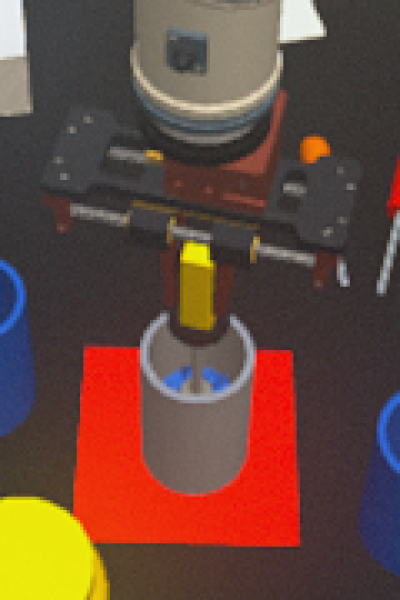

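The brush is in the beaker, head at the bottom and collar near the mouth, and the beaker hasn't moved. I'll check the depth from the handle top in the side view.

```bash
python3 - <<'E'
from h import *
def aty(r,y): return (r[0]+r[1]*(y-r[0][1])/r[1][1]).round(4)
for f,roi,y in(("side0",(265,85,300,130),-.2365),("b_side",(255,170,280,225),.234),("d",(255,220,280,265),.2375)):
    S=cv2.imread(f"pics/{f}.png")[:,:,::-1]
    m,c=blob(S,(20,120,80),(35,255,255),roi);b=cv2.boundingRect(c);t,_=blob(S,(20,120,170),(35,255,255),roi)
    ys,xs=np.where(t>0);print(f,b,"top row z",aty(ray("side",(xs.mean(),ys.mean())),y),"face n",len(ys),"bot",aty(ray("side",(b[0]+b[2]/2,b[1]+b[3]-.5)),y-.011))
E
```

```text
side0 (279, 97, 11, 26) top row z [ 0.4745 -0.2365  0.2224] face n 78 bot [ 0.4724 -0.2475  0.1535]
b_side (260, 180, 14, 35) top row z [0.5256 0.234  0.3759] face n 107 bot [0.5235 0.223  0.2872]
d (259, 232, 11, 27) top row z [0.5293 0.2375 0.2353] face n 53 bot [0.5254 0.2265 0.1389]
```

```bash
python3 - <<'E'
from h import *
def aty(r,y): return (r[0]+r[1]*(y-r[0][1])/r[1][1]).round(4)
for f,u,roi,y in(("side0",285,(265,85,300,130),-.2365),("b_side",266.5,(255,170,280,225),.234),("d",265,(255,220,280,265),.2375)):
    S=cv2.imread(f"pics/{f}.png")[:,:,::-1].astype(float)
    x0,y0,x1,y1=roi;Y=(S[:,:,:2].mean(2)-S[:,:,2])[y0:y1,int(u)-1:int(u)+3].mean(1)
    i=np.argmax(Y>80);e=y0+i-1+(80-Y[i-1])/(Y[i]-Y[i-1]);print(f,Y[max(0,i-3):i+8].round(),e,aty(ray("side",(u,e)),y-.0135))
E
```

```text
side0 [  2.  -4.  58. 212. 236. 233. 233. 216. 146. 145. 145.] 97.14122448979592 [ 0.4757 -0.25    0.2411]
b_side [  5.   2.  -3. 158. 230. 230. 227. 227. 228. 228. 228.] 179.5135553834237 [0.5269 0.2205 0.3835]
d [  8.   5.   2. 131. 211. 214. 214. 213. 220. 197. 134.] 232.6046287367406 [0.5263 0.224  0.2297]
```

```bash
python3 - <<'E'
from h import *
def aty(r,y): return (r[0]+r[1]*(y-r[0][1])/r[1][1]).round(4)
for f,u,roi,y in(("side0",285,(265,85,300,130),-.2365),("b_side",266.5,(255,170,280,225),.234),("d",265,(255,220,280,265),.2375)):
    S=cv2.imread(f"pics/{f}.png")[:,:,::-1].astype(float);x0,y0,x1,y1=roi;o=[]
    for k in(-2,0,2):
        Y=(S[:,:,:2].mean(2)-S[:,:,2])[:,int(u)+k];i0=y0+np.argmax(Y[y0:y1]>120)
        j=i0+1+np.argmin(np.diff(Y[i0+1:i0+14]));hi=np.median(Y[i0+1:j]);lo=np.median(Y[j+2:j+7]);md=(hi+lo)/2
        i=i0+1+np.argmax(Y[i0+1:i0+16]<md);e=i-1+(md-Y[i-1])/(Y[i]-Y[i-1]);o.append((round(e,1),aty(ray("side",(u+k,e)),y+.0125)[2]))
    print(f,o)
E
```

```text
side0 [(np.float64(102.2), np.float64(0.2421)), (np.float64(102.4), np.float64(0.2417)), (np.float64(102.4), np.float64(0.2417))]
b_side [(np.float64(188.5), np.float64(0.3867)), (np.float64(189.1), np.float64(0.3854)), (np.float64(189.4), np.float64(0.3848))]
d [(np.float64(238.6), np.float64(0.2434)), (np.float64(239.2), np.float64(0.2416)), (np.float64(240.0), np.float64(0.2392))]
```

The handle top is at 0.2414, so the tip is about 5.4 mm above the floor. Now I'll do the strokes.

```bash
python3 -m creep '[-1,0,0,-0.03,0,-1,0,0,-0.03,0,-1,0,0,-0.03,0,-1,0,0,-0.03,0,-1,0,0,-0.03,0,-1,0,0,-0.03,0,-1,0,0,0,0,-1,0,0,0,0]' && python3 -m creep '[-1,0,0,0.03,0,-1,0,0,0.03,0,-1,0,0,0.03,0,-1,0,0,0.03,0,-1,0,0,0.03,0,-1,0,0,0.03,0,-1,0,0,0,0,-1,0,0,0,0,-1,0,0,0,0]'
```

```text
t: 12.0
position: [0.5276, 0.238, 0.4467]
tool_rot: [3.14, -0.001, 1.337]
contact_force: [-0.1, 0.0, 0.4]
width: 0.0219
grasp_force: 30.0
t: 12.9
position: [0.5276, 0.238, 0.3732]
tool_rot: [-3.141, 0.001, 1.337]
contact_force: [0.3, 0.5, -3.2]
width: 0.0216
grasp_force: 30.0
```

```bash
python3 - <<'E'
from h import *
cv2.imwrite("pics/d2.png",snapshot("side")[:,:,::-1])
A=cv2.imread("pics/d.png").astype(int);B=cv2.imread("pics/d2.png").astype(int);print(np.abs(A-B)[225:320,225:300].mean(),np.abs(A-B)[0:60].mean())
E
python3 -m creep '[-1,0,0,-0.03,0,-1,0,0,-0.03,0,-1,0,0,-0.03,0,-1,0,0,-0.03,0,-1,0,0,-0.03,0,-1,0,0,-0.03,0,-1,0,0,0,0,-1,0,0,0,0]' && python3 -m creep '[-1,0,0,0.03,0,-1,0,0,0.03,0,-1,0,0,0.03,0,-1,0,0,0.03,0,-1,0,0,0.03,0,-1,0,0,0.03,0,-1,0,0,0,0,-1,0,0,0,0,-1,0,0,0,0]'
python3 - <<'E'
from h import *
cv2.imwrite("pics/d3.png",snapshot("side")[:,:,::-1])
A=cv2.imread("pics/d.png").astype(int);B=cv2.imread("pics/d3.png").astype(int);print(np.abs(A-B)[225:320,225:300].mean(),np.abs(A-B)[0:60].mean())
E
```

```text
2.4590409356725145 1.6875217013888888
t: 13.75
position: [0.5276, 0.238, 0.4467]
tool_rot: [3.14, -0.001, 1.337]
contact_force: [0.7, 1.5, 0.3]
width: 0.0214
grasp_force: 30.0
t: 14.65
position: [0.5276, 0.238, 0.3732]
tool_rot: [-3.141, 0.0, 1.337]
contact_force: [-0.1, 1.2, -4.1]
width: 0.0219
grasp_force: 30.0
2.433356725146199 1.6892686631944445
```

The scene repeats each time, with no slip and the beaker still. Now the third draw and then out.

```bash
python3 -m creep '[-1,0,0,-0.03,0,-1,0,0,-0.03,0,-1,0,0,-0.03,0,-1,0,0,-0.03,0,-1,0,0,-0.03,0,-1,0,0,-0.03,0,-1,0,0,0,0,-1,0,0,0,0]' && python3 -m creep '[-1,0,0,-0.025,0,-1,0,0,-0.025,0,-1,0,0,-0.025,0,-1,0,0,-0.025,0,-1,0,0,-0.03,0,-1,0,0,-0.035,0,-1,0,0,-0.03,0,-1,0,0,0,0]'
python3 - <<'E'
from h import *
s=get_state();print(s["position"],s["tool_rot"])
S=snapshot("side");cv2.imwrite("pics/e.png",S[:,:,::-1])
A=cv2.imread("pics/b_side.png").astype(int);B=S[:,:,::-1].astype(int);print("lower beaker diff",np.abs(A-B)[275:320,225:300].mean())
y=s["tool_rot"][2];d=np.array([.4781-.120*.9659,-.2364-.120*.2588])-s["position"][:2]
print("units",(d@[np.cos(y),np.sin(y)]/.4).round(4),(d@[np.sin(y),-np.cos(y)]/.4).round(4))
E
```

```text
t: 15.5
position: [0.5276, 0.238, 0.4467]
tool_rot: [3.14, -0.001, 1.337]
contact_force: [-0.5, 0.8, 0.2]
width: 0.0222
grasp_force: 30.0
t: 16.3
position: [0.5272, 0.2378, 0.5265]
tool_rot: [3.138, -0.002, 1.337]
contact_force: [0.1, -0.5, -0.8]
width: 0.0221
grasp_force: 30.0
[0.52724615 0.23780156 0.52652503] [ 3.13795043e+00 -2.35945766e-03  1.33701570e+00]
lower beaker diff 1.9445925925925927
units -1.3244 -0.1088
```

```bash
python3 -m creep '[-1,-0.06,-0.005,0,0,-1,-0.1,-0.0085,0,0,-1,-0.1,-0.0085,0,0,-1,-0.1,-0.0085,0,0,-1,-0.1,-0.0085,0,0,-1,-0.1,-0.0085,0,0,-1,-0.1,-0.0085,0,0,-1,-0.1,-0.0085,0,0,-1,-0.1,-0.0085,0,0,-1,-0.1,-0.0085,0,0,-1,-0.1,-0.0085,0,0]' && python3 -m creep '[-1,-0.1,-0.0085,0,0,-1,-0.1,-0.0085,0,0,-1,-0.0644,-0.0018,0,0,-1,0,0,0,0,-1,0,0,0.04,0,-1,0,0,0.04,0,-1,0,0,0.04,0,-1,0,0,0.04,0,-1,0,0,0.04,0,-1,0,0,0.04,0,-1,0,0,0.04,0,-1,0,0,0.036,0]' && python3 -m creep '[-1,0,0,0,0,-1,0,0,0,0]'
python3 - <<'E'
from h import *
s=get_state();print(s["position"],s["tool_rot"]);v=np.r_[s["position"],s["tool_rot"]];np.save("f.npy",v)
y=s["tool_rot"][2];p=s["position"][:2]
d=np.array([.4781,-.2364])-p;print("units to slot",(d@[np.cos(y),np.sin(y)]/.4).round(4),(d@[np.sin(y),-np.cos(y)]/.4).round(4),"z",(s["position"][2]-.3988)/.4)
S=snapshot("side");W=snapshot("wrist");cv2.imwrite("pics/f_s.png",S[:,:,::-1]);cv2.imwrite("pics/f_w.png",W[:,:,::-1])
o=np.hstack([cv2.resize(S[70:220,220:370],(400,400),interpolation=3),cv2.resize(W[60:310,130:380],(400,400),interpolation=3)]);cv2.imwrite("pics/f.png",o[:,:,::-1])
E
```

```text
t: 17.45
position: [0.3936, -0.1675, 0.523]
tool_rot: [-3.141, -0.0, 1.337]
contact_force: [0.6, -0.6, -0.9]
width: 0.0218
grasp_force: 30.0
t: 18.65
position: [0.3629, -0.2664, 0.3958]
tool_rot: [-3.141, -0.001, 1.338]
contact_force: [-0.2, -0.1, -0.9]
width: 0.0221
grasp_force: 30.0
t: 18.85
position: [0.3628, -0.2669, 0.3971]
tool_rot: [-3.141, -0.0, 1.338]
contact_force: [0.1, -0.5, -0.5]
width: 0.0218
grasp_force: 30.0
[ 0.36275868 -0.26692274  0.39711927] [-3.14137565e+00 -2.03972117e-04  1.33757774e+00]
units to slot 0.1409 0.2629 z -0.004201825299488121
```

View pics/f.png

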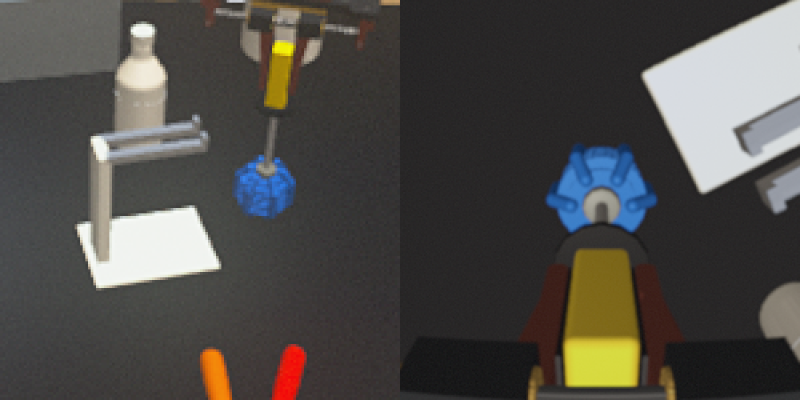

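```bash
python3 - <<'E'
from h import *
def aty(r,y): return (r[0]+r[1]*(y-r[0][1])/r[1][1]).round(4)
g=lambda a,b:(220+(a+.5)*.375-.5,70+(b+.5)*.375-.5)
for n,a in(("top near edge",(283,54)),("handle bot",(275,107)),("collar",(272,112)),("stem top",(272,122)),("hub",(266,170)),("head",(264,187))): print(n,aty(ray("side",g(*a)),-.267))
v=np.load("f.npy");st=dict(position=v[:3],tool_rot=v[3:])
w=lambda a,b:(130+(a-400+.5)*.625-.5,60+(b+.5)*.625-.5)
for z in(.096,.1,.104): print("hub wrist",z,plane(ray("wrist",w(602,205),st),z).round(4))
print("handle top wrist",[plane(ray("wrist",w(602,340),st),z).round(4) for z in(.262,.266)])
E
```

```text
top near edge [ 0.3611 -0.267   0.2563]
handle bot [ 0.3614 -0.267   0.188 ]
collar [ 0.3639 -0.267   0.1812]
stem top [ 0.3624 -0.267   0.1676]
hub [ 0.3613 -0.267   0.0991]
head [ 0.3608 -0.267   0.0736]
hub wrist 0.096 [ 0.363  -0.2704  0.096 ]
hub wrist 0.1 [ 0.3633 -0.2692  0.1   ]
hub wrist 0.104 [ 0.3636 -0.268   0.104 ]
handle top wrist [array([ 0.3654, -0.2597,  0.262 ]), array([ 0.366 , -0.2572,  0.266 ])]
```

The brush hangs vertical within about 1–2 mm and is lined up in front of the open slot end. I'll slide it in.

```bash
python3 -m creep '[-1,0.02,0.0376,-0.003,0,-1,0.02,0.0376,0,0,-1,0.02,0.0376,0,0,-1,0.02,0.0376,0,0,-1,0.02,0.0376,0,0,-1,0.02,0.0376,0,0,-1,0.02,0.0376,0,0,-1,0,0,0,0,-1,0,0,0,0]' && python3 -m creep '[-1,0,0,0.02,0,-1,0,0,0.02,0,-1,0,0,0.01,0,-1,0,0,0,0,-1,0,0,0,0]'
```

```text
t: 19.85
position: [0.4781, -0.2372, 0.3987]
tool_rot: [3.141, 0.0, 1.338]
contact_force: [-0.5, -0.1, -0.7]
width: 0.022
grasp_force: 30.0
t: 20.35
position: [0.4778, -0.2372, 0.3781]
tool_rot: [-3.141, -0.0, 1.337]
contact_force: [-0.0, -0.8, -0.8]
width: 0.0217
grasp_force: 30.0
```

```bash
python3 -m creep '[-1,0,0,0.005,0,-1,0,0,0,0,-1,0,0,0,0]' && python3 -m creep '[-1,0,0,0.004,0,-1,0,0,0,0,-1,0,0,0,0]' 
python3 - <<'E'
from h import *
S=snapshot("side");cv2.imwrite("pics/g_s.png",S[:,:,::-1])
m,c=blob(S,(100,120,40),(125,255,255),(255,115,310,175));M=cv2.moments(c);p=(M["m10"]/M["m00"],M["m01"]/M["m00"])
o,d=ray("side",p);print("head",p,(o+d*(-.2365-o[1])/d[1]).round(4),"was .4774,.0471")
cv2.imwrite("pics/g.png",cv2.resize(S[70:190,220:340],(560,560),interpolation=3)[:,:,::-1])
E
```

```text
t: 20.65
position: [0.4781, -0.2372, 0.3764]
tool_rot: [3.141, 0.0, 1.337]
contact_force: [0.9, -0.2, -1.9]
width: 0.0221
grasp_force: 30.0
t: 20.95
position: [0.4781, -0.2372, 0.3749]
tool_rot: [3.141, 0.0, 1.337]
contact_force: [0.1, 0.7, -0.7]
width: 0.0224
grasp_force: 30.0
head (281.37663817663815, 151.35840455840454) [ 0.4768 -0.2365  0.0491] was .4774,.0471
```

View pics/g.png

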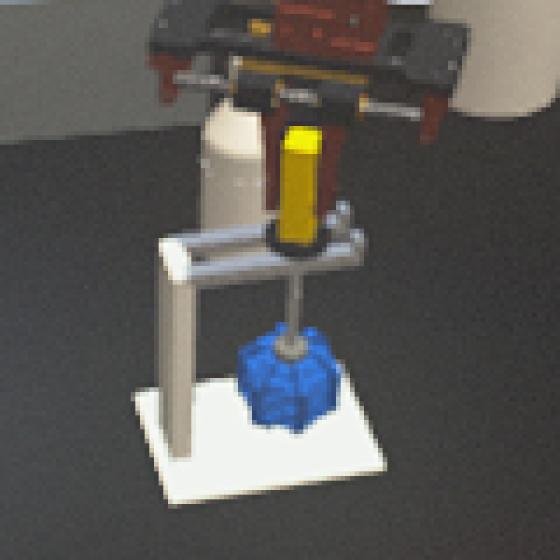

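The collar sits in the fork and the head is about 1–2 mm above its original height. I'll lower it gently until contact.

```bash
python3 -m creep '[-1,0,0,0.0025,0,-1,0,0,0,0,-1,0,0,0,0]' && python3 -m creep '[-1,0,0,0.0025,0,-1,0,0,0,0,-1,0,0,0,0]'
```

```text
t: 21.3
position: [0.4779, -0.2371, 0.3749]
tool_rot: [3.14, 0.0, 1.337]
contact_force: [-1.5, 0.4, 4.9]
width: 0.022
grasp_force: 30.0
t: 21.6
position: [0.4778, -0.237, 0.3749]
tool_rot: [3.139, 0.001, 1.337]
contact_force: [-2.8, 2.2, 8.9]
width: 0.0221
grasp_force: 30.0
```

The collar is resting on the prongs (contact force rose to 9 N). I'll back off the preload, open, and check.

```bash
python3 -m creep '[-1,0,0,-0.003,0,-1,0,0,0,0,1,0,0,0,0,1,0,0,0,0,1,0,0,0,0,1,0,0,0,0,1,0,0,0,0,1,0,0,0,0,1,0,0,0,0,1,0,0,0,0]' && python3 -m creep '[1,0,0,-0.03,0,1,0,0,-0.05,0,1,0,0,-0.06,0,1,0,0,-0.08,0,1,0,0,-0.08,0,1,0,0,-0.06,0,1,0,0,0,0,1,0,0,0,0,1,0,0,0,0,1,0,0,0,0]'
python3 - <<'E'
from h import *
st=get_state();print(st["position"],st["contact_force"])
S=snapshot("side");W=snapshot("wrist");T=snapshot("top")
m,c=blob(S,(100,120,40),(125,255,255),(255,115,310,175));M=cv2.moments(c);p=(M["m10"]/M["m00"],M["m01"]/M["m00"])
o,d=ray("side",p);print("head",p,(o+d*(-.2365-o[1])/d[1]).round(4),"was .4774,.0471")
A=cv2.imread("pics/side0.png").astype(int);print("beaker diff",np.abs(A-S[:,:,::-1])[245:320,225:300].mean())
o=np.hstack([cv2.resize(S[70:190,220:340],(400,400),interpolation=3),cv2.resize(W[60:310,130:380],(400,400),interpolation=3)]);cv2.imwrite("pics/z.png",o[:,:,::-1])
E
```

```text
t: 22.6
position: [0.4781, -0.2372, 0.3738]
tool_rot: [-3.142, 0.0, 1.337]
contact_force: [-0.4, -0.6, -0.4]
width: 0.0821
grasp_force: 0.0
t: 23.6
position: [0.4783, -0.2373, 0.516]
tool_rot: [-3.139, -0.001, 1.337]
contact_force: [-0.6, -0.6, -1.0]
width: 0.0877
grasp_force: 0.0
[ 0.47826046 -0.23728751  0.51604734] [-0.55671578 -0.58901141 -0.97351507]
head (281.3098510882016, 151.4278350515464) [ 0.4769 -0.2365  0.0488] was .4774,.0471
beaker diff 1.9299555555555556
```

View pics/z.png

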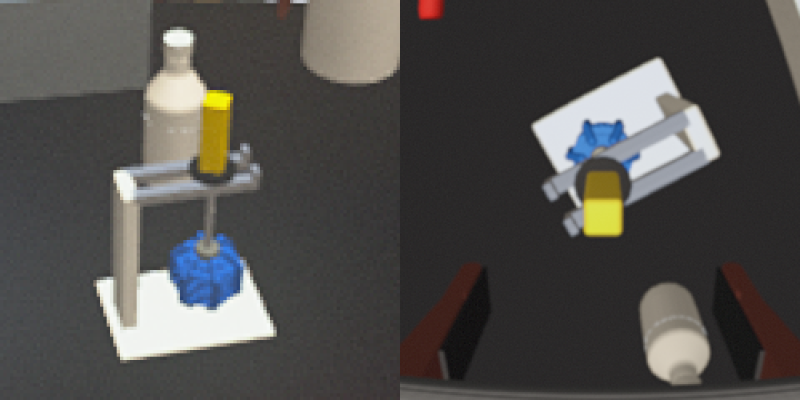

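The brush hangs upright with its collar on both prongs at its original place. The gripper is clear above it, and the beaker region is unchanged.

```bash
python3 -c "from plant import *; print(hand_in())"
```

```text
the job is handed in; nothing more can be done
None
```

I scrubbed the steel beaker with three full strokes, hung the brush back upright on the fork by its collar and let go, then handed the job in at about 24 s (no verdict came back); the beaker had not moved.

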